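# Bring a bonsai down on a ratchet lift

### The arm

A 6-joint arm with a two-finger parallel gripper is mounted at the origin on the work surface. World frame = base frame: x ahead of the robot, y to its left, z up, the work surface at z = 0. Lengths are in m, angles in degrees, forces in N, time in s.
With the tool pointing down it reaches from about 0.35 to 0.725 m from the base axis. Payload 4.3 kg.
Tool frame: the origin (TCP) lies on the centre line of the jaws, within the pads' length; the fingertips stand 11 mm ahead of it and the grasp point (between the pads) lies 8 mm behind it; y points along the fingers, z is the direction in which the jaws open and shut, and the axes are right-handed (so a half turn about y gives the same grasp; the last joint's range is limited). The gripper opens to 85 mm and grips with 20 to 120 N. Pads are 22 mm wide; open, the fingers measure 114 mm over their backs; the gripper's body (76 mm by 85 mm) begins 54 mm behind the grasp point. The pads swing forward as they close: fully open they stand 13 mm farther back than shut.
Start: joints at [-76.564, 21.618, 4.641, 73.018, 0, 83.68], TCP at [0.194, -0.541, 0.242] pointing down, gripper open.
Joint ranges: [-156.06, 156.06], [-48.1, 94.91], [-58.44, 69.94], [-101.28, 121.22], [-78.64, 73.56], [-180, 180]. Speed limits (degrees/s): [147.25, 147.25, 180, 180, 180, 180].

### API

Orientations are given as a 3x3 rotation matrix whose columns are the frame's x, y, z axes.
In Python, from plant import bot gives the robot as it stands.
- The arm moves only by the tool apply_moves, never from a script. Its argument "increments" is a list of rows, each an object with "twist": the turn, a rotation vector about the tool's x, y, z in degrees, a list of three; "xyz": the shift along the tool's x, y, z in mm, a list of three; "gripper": the finger opening in mm, from 0 to 85.4. In form: [{"twist": [rx, ry, rz], "xyz": [dx, dy, dz], "gripper": gripper}, ...]. A call has 1 to 20 rows; each row is the pose to reach, as a shift and turn from the pose commanded when the call began, along the tool's axes at that moment; what a row does not reach only later rows make up. A row lasts 1/10 s, in which the tool goes at most 50 mm and 8.59 degrees, less where a joint would pass 70% of its speed; a pose out of reach is approached as far as the arm can. A call with a gripper value outside its range is refused whole. The fingers move at their own pace and stop on an object; "squeeze" is the grip in N (left out, the last holds). Time passes only in rows, so rows that repeat a pose let the fingers close. It gives the time, the measured TCP pose, the force and the opening at its end, in the units of the state.
- bot.get_state(): the state, without advancing time (a new reading comes with each control period).
- bot.grab_frame(name): name is "side" or "top" or "wrist"; returns (picture, depth): 420x560x3 uint8, red, green, blue; 420x560 float32, m along the optical axis (not along the pixel's ray), 0 where there is no reading.
- bot.get_calibration(name): a dict with "mtx" (3x3 intrinsics, pixels), "R" (3x3) and "t" (3): a world point X has camera coordinates R X + t; the wrist camera has in their place "hand_eye" (4x4, takes a point from camera to tool coordinates, whose origin is the TCP and whose axes are the tool frame's). Camera axes: x right, y down, z forward; pixel columns grow to the right and rows downward; lengths in m; the calibration is good to about 2 mm. A picture is of the moment at which its call begins: read the wrist's pose just before it. get_calibration takes no time and is no camera call.
- bot.sign_off(): hands the job in, once; it reports no verdict.
The state is a dict: "time_s": time; "qpos": joint angles; "joint_velocities": joint speeds; "effort": joint torques, N m; "eef_pos": TCP position; "tcp_rot": TCP orientation; "force": force on the tool from outside, world axes, zero at the start; "torque": the same for the moment, N m; "gripper_width": opening from 0.0 (shut) to 1.0 (fully open).
Only numpy, scipy, OpenCV 4.12 (cv2) and the standard library are available. Lean on these libraries where they do the work, as an engineer would, in place of code of your own. Each camera call takes 0.05 s, during which the arm holds its last target.

### The job

The pine on the hand-wound tree lift is finished and has to come down, but the pawl is locked in the ratchet wheel under the load. Flick the red-knobbed release lever right over to its stop without straining it (the loaded pawl will still stay in the wheel), then take the weight on the crank, wind it up a little until the sprung pawl jumps clear, and ease the crank back so that the plate comes down slowly, never running away, and sits fully down on the rubber-topped stop beneath it without being slammed or forced onto it. Let go of everything, with the pawl left released and the other things on the bench left where they are.

Things in the scene. Friction and masses are not known exactly. Their poses are not given: they have to be found in the camera images.
- lift: Fixed bench lift for potted trees. Origin on the bench below the crank shaft; z up. The shaft is level, along the lift's y, 170 mm above the bench. A 40 mm square aluminium mast, 268 mm high, stands at x = 60 to 100, y = -40 to 0 mm; the rack before it never tops 300 mm. The tree (crown up to 360 mm high) is on the -y side; crank, ratchet wheel and pawl on the +y side; the robot towards -x.
- shaft (a point): point on the shaft's line at the crank arm (82 mm along the lift's y, 170 mm up). Along y outward: grey cheek plate 30 to 36 mm (its top 218 mm above the bench), ratchet wheel 40 to 50 mm (20 teeth, 90 mm across), release lever 50 to 72 mm, crank arm 78 to 86 mm, handle 92 to 182 mm.
- crank (a joint): crank turn, rad: 0 as found, grows as it is wound up (top stop 0.7), negative as it is lowered (the plate lands between -1.4 and -0.85). The handle runs on a 100 mm radius about the shaft, at angle 1.93 + joint from the lift's +x towards up, so lowering carries it over the top to +x. With the pawl off only the hand holds it: the load pulls the handle to lower with 4 to 9 N until the plate lands.
- trip (a joint): release lever angle, rad: 0 = as found, pawl sprung into the wheel; 0.6 = right over at its stop, pawl sprung outward. The knob swings to the lift's +x and down. Stiff pivot (about 2 to 4 N at the knob), stays where it is put.
- pawl_nose (a point): nose of the brass pawl, in the plane of the ratchet wheel, 58 mm from the pawl pin. In the lift's frame its x is about 38 mm while seated in the wheel, and 55 to 62 mm once it is clear. A torsion spring joins it to the release lever. While the load presses on it, it stays in its tooth even with the lever right over; winding the crank up by less than 0.15 rad frees it and it springs out by itself.
- carriage: green carriage with rack, steel tree plate, clamped pot and pine, one piece, 1.3 to 2 kg, moving 40 mm up per rad of crank. Its origin lies 57 mm above the lift's as found. Under the middle of the plate, mostly hidden by it, is an adjustable stop screw with a rubber top, which carries it when down: set to another height each time, 40 to 58 mm above the bench, so feel for it.
- crank_handle (a point): centre of the black crank handle: a level round sleeve 24 mm across and 90 mm long along the lift's y axis, spinning freely on its pin. Free from above, below and its outer end.
- trip_knob (a point): centre of the red ball knob (20 mm across) on the release lever, 62 mm along the lift's y. The lever is 100 mm long from the pawl pin (x = 58 mm in the lift's frame, 133 mm up) and stands 75 degrees up from +x as found (knob at x = 84, 230 mm up), 41 degrees when right over (knob at x = 134, 198 mm up). Free from above and from its -x side.
- plate_center (a point): centre of the top face of the steel tree plate, 190 x 200 x 8 mm; 102 mm above the bench as found, 40 mm lower per rad of lowering.
- empty_pot: Bystander: shallow empty terracotta bowl, 110 mm across, 55 mm high. Origin at its underside.
- brush: Bystander: small bench brush lying near the lift, under the crank's swing. Origin at its underside.
- shears: Bystander: steel bonsai shears, 200 mm long, lying near the lift. Origin at its underside.
- paste_jar: Bystander: white jar with grey lid, 60 mm across, 60 mm high, standing beside the lift. Origin at its underside.
- scoop: Bystander: green plastic soil scoop, 250 mm long, 50 mm high. Origin at its underside.
- root_rake: Bystander: three-tined root rake with a wooden handle, 220 mm long, lying. Origin at its underside.

How it is judged:
By the outcome, as a careful person would: the job done as asked, in the order asked, and still so for the second after the job is handed in, with the robot touching nothing.
It also fails if it takes over 72 s, if anything falls off the work surface, if the arm or the gripper's body presses on something with over 40 N, if the wrist force passes 120 N, or if a joint passes its speed limit or range.

## Working session

There is one attempt and no reset: what is moved stays moved. The work goes in short steps, Python scripts to look and compute and a tool call to move; the robot and the scene stay as the last step left them, time stands still between calls to the robot, and variables do not carry over. Pictures are saved under pics/ and viewed, and the job is handed in when it is done.

Besides the shell and the picture viewer there is one more tool, called as a command line: name --argument value ..., lists and objects as JSON in quotes. apply_moves: Moves the arm, as the interface text tells. Its arguments: {"type":"object","properties":{"increments":{"type":"array"},"squeeze":{"type":"number"}},"required":["increments"]}

```bash
ls; mkdir -p pics; python3 - <<'E'
from plant import bot
import cv2,numpy as np
s=bot.get_state()
for k,v in s.items(): print(k,np.round(v,4).tolist())
for n in ("side","top"):
    p,d=bot.grab_frame(n); cv2.imwrite(f"pics/{n}0.png",p[:,:,::-1]); np.save(f"pics/{n}0.npy",d)
    c=bot.get_calibration(n); print(n,{k:np.round(v,4).tolist() for k,v in c.items()})
print(bot.get_calibration("wrist"))
E
```

```text
pics
time_s 0.0
qpos [-76.5649, 21.6616, 4.5626, 73.0171, 0.0007, 83.6804]
joint_velocities [-0.0175, 0.0525, -0.0981, -0.0502, 0.0447, -0.0368]
effort [-0.0003, -46.3605, 26.9876, 0.0207, -0.0001, -0.0]
eef_pos [0.1942, -0.5405, 0.2414]
tcp_rot [[-0.9411, -0.0005, 0.338], [-0.338, 0.002, -0.9411], [-0.0002, -1.0, -0.002]]
force [0.2955, -0.5495, -0.0962]
torque [0.0085, -0.0125, 0.0375]
gripper_width 0.9997
side {'mtx': [[547.0105, 0.0, 277.412], [0.0, 547.0105, 214.941], [0.0, 0.0, 1.0]], 'R': [[-0.8137, -0.5813, 0.0035], [-0.3519, 0.4877, -0.799], [0.4628, -0.6513, -0.6014]], 't': [0.483, 0.2658, 1.1844]}
top {'mtx': [[439.8369, 0.0, 278.5805], [0.0, 439.8369, 211.9348], [0.0, 0.0, 1.0]], 'R': [[-0.0181, -0.9998, 0.0009], [-0.9799, 0.0176, -0.1989], [0.1989, -0.0045, -0.98]], 't': [0.1107, 0.551, 1.01]}
{'mtx': array([[291.53401303,   0.        , 280.17240464],
       [  0.        , 291.53401303, 211.4592108 ],
       [  0.        ,   0.        ,   1.        ]]), 'hand_eye': array([[ 5.75479293e-04,  9.65547719e-01,  2.60225423e-01,
        -6.57770558e-02],
       [-8.09610873e-04, -2.60224930e-01,  9.65547684e-01,
        -1.31884126e-01],
       [ 9.99999507e-01, -7.66334030e-04,  6.31963873e-04,
        -3.29567767e-04],
       [ 0.00000000e+00,  0.00000000e+00,  0.00000000e+00,
         1.00000000e+00]])}
```

View pics/side0.png

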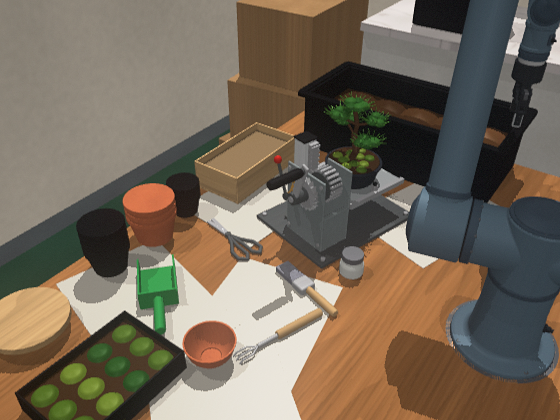

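View pics/top0.png

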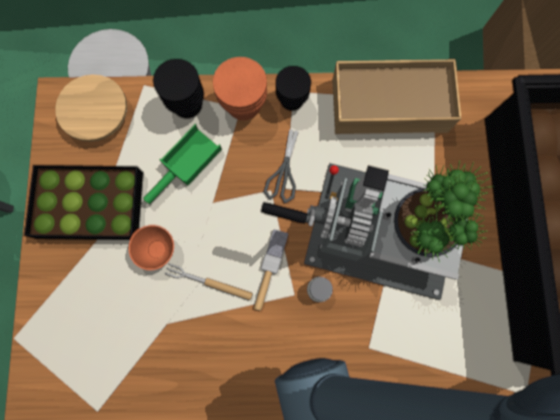

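The side view shows the red knob near (278,159) and the black handle near (287,180). In the top view they are near (334,170) and (287,212). Next I'll segment and triangulate them.

```bash
cat > h.py <<'E'
import numpy as np,cv2
from plant import bot
def deproj(n,u,v,z):
    c=bot.get_calibration(n);K=c["mtx"]
    p=np.array([(u-K[0,2])/K[0,0]*z,(v-K[1,2])/K[1,1]*z,z])
    return c["R"].T@(p-c["t"])
def proj(n,X):
    c=bot.get_calibration(n);p=c["mtx"]@(c["R"]@np.asarray(X)+c["t"]);return p[:2]/p[2]
def P(n):
    c=bot.get_calibration(n);return c["mtx"]@np.c_[c["R"],c["t"]]
def tri(uvs,uvt):
    X=cv2.triangulatePoints(P("side"),P("top"),np.array(uvs,float).reshape(2,1),np.array(uvt,float).reshape(2,1))
    return (X[:3]/X[3]).ravel()
E
python3 - <<'E'
from h import *
im={n:cv2.imread(f"pics/{n}0.png") for n in("side","top")}
d={n:np.load(f"pics/{n}0.npy") for n in im}
cen={}
for n,(x,y) in dict(side=(278,159),top=(334,170)).items():
    hsv=cv2.cvtColor(im[n],cv2.COLOR_BGR2HSV)
    m=((hsv[...,0]<8)|(hsv[...,0]>172))&(hsv[...,1]>150)&(hsv[...,2]>70)
    w=np.zeros_like(m);w[y-12:y+12,x-12:x+12]=1
    v,u=np.nonzero(m&w);cen[n]=(u.mean(),v.mean());print(n,cen[n],len(u),np.median(d[n][v,u]),deproj(n,u.mean(),v.mean(),np.median(d[n][v,u])))
X=tri(cen["side"],cen["top"]);print("knob",X,proj("side",X),proj("top",X))
cv2.imwrite("pics/sz.png",cv2.resize(im["side"][120:270,220:420],None,fx=4,fy=4,interpolation=2))
cv2.imwrite("pics/tz.png",cv2.resize(im["top"][150:300,250:450],None,fx=4,fy=4,interpolation=2))
E
```

```text
side (np.float64(277.3636363636364), np.float64(158.78181818181818)) 55 1.328922 [ 0.60145849 -0.0094487   0.2327382 ]
top (np.float64(333.64912280701753), np.float64(169.5438596491228)) 57 0.89761174 [ 0.6022497  -0.01241883  0.23696229]
knob [ 0.60435466 -0.01343534  0.2297784 ] [277.34368946 158.77703764] [333.66728028 169.5768023 ]
```

View pics/sz.png

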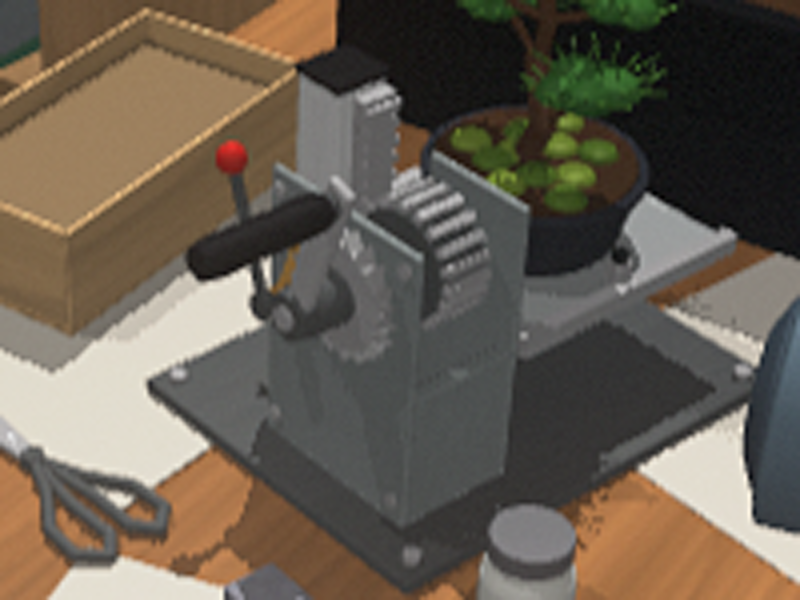

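View pics/tz.png

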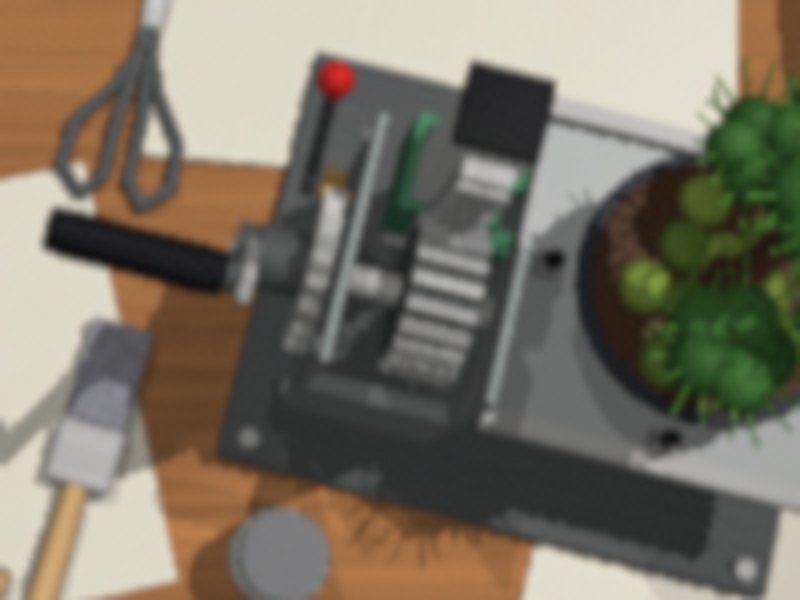

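```bash
cat >> h.py <<'E'
def L2W(p,X):
    x,y,a=p;c,s=np.cos(a),np.sin(a);X=np.asarray(X,float)
    return np.stack([x+c*X[...,0]-s*X[...,1],y+s*X[...,0]+c*X[...,1],X[...,2]],-1)
E
python3 - <<'E'
from h import *
from scipy.optimize import least_squares
T=lambda u,v:(u/4+250-.4,v/4+150-.4); S=lambda u,v:(u/4+220-.4,v/4+120-.4)
hx=.1*np.cos(1.93);hz=.17+.1*np.sin(1.93)
obs=[("top",(.084,.062,.230),(333.65,169.54)),("side",(.084,.062,.230),(277.36,158.78)),
("top",(.060,-.040,.268),T(540,158)),("top",(.1,-.040,.268),T(553,80)),("top",(.1,0,.268),T(475,65)),("top",(.06,0,.268),T(457,140)),
("top",(hx,.182,hz),T(50,230)),("top",(hx,.092,hz),T(225,270)),
("side",(hx,.182,hz),S(200,258)),("side",(hx,.092,hz),S(325,210)),
("side",(.06,0,.268),S(333,92)),("side",(.1,0,.268),S(298,68)),("side",(.1,-.04,.268),S(345,48)),("side",(.06,-.04,.268),S(385,68))]
f=lambda p:np.concatenate([proj(n,L2W(p,X))-np.array(o) for n,X,o in obs])
r=least_squares(f,[.5,-.06,-.2],loss="soft_l1");print(r.x,np.degrees(r.x[2]));print(np.round(f(r.x).reshape(-1,2),1))
p=r.x
for X in [(hx,.137,hz),(.084,.062,.23),(.134,.062,.198),(0,.082,.17)]:print(X,L2W(p,X))
d=np.load("pics/top0.npy");im=cv2.imread("pics/top0.png")
# handle height from depth
for n in("top","side"):
    d=np.load(f"pics/{n}0.npy")
    for y in(.11,.137,.16):
        u=proj(n,L2W(p,(hx,y,hz)));z=d[int(round(u[1])),int(round(u[0]))];print(n,y,u,deproj(n,*u,z),L2W(p,(hx,y,hz)))
E
```

```text
[ 0.50490732 -0.04965473 -0.27796264] -15.926086225804827
[[-0.1  0.8]
 [ 0.5  0.2]
 [-0.6 -0.1]
 [ 0.4  0.4]
 [ 0.  -0.9]
 [ 0.1 -0.7]
 [-0.8 -0.1]
 [ 0.4  1.6]
 [-0.8  1.9]
 [-0.3 -0. ]
 [ 1.2 -1.3]
 [-0.6 -1.6]
 [-0.1 -1.4]
 [ 0.5 -0.2]]
(np.float64(-0.035152884194095985), 0.137, np.float64(0.26361770523163064)) [0.50869613 0.09173257 0.26361771]
(0.084, 0.062, 0.23) [ 0.60269573 -0.01308386  0.23      ]
(0.134, 0.062, 0.198) [ 0.65077655 -0.02680372  0.198     ]
(0, 0.082, 0.17) [0.52740788 0.02919782 0.17      ]
top 0.11 [297.21825051 216.32373877] [0.49875332 0.0663969  0.27683186] [0.50128741 0.06576893 0.26361771]
top 0.137 [283.72455259 212.8067246 ] [0.50595973 0.091957   0.27725633] [0.50869613 0.09173257 0.26361771]
top 0.16 [272.26376486 209.81957066] [0.51196903 0.11370367 0.27821141] [0.51500726 0.11384975 0.26361771]
side 0.11 [294.41535206 174.7928092 ] [0.49546122 0.07463655 0.27044129] [0.50128741 0.06576893 0.26361771]
side 0.137 [284.99014073 178.92029456] [0.49989644 0.10455135 0.27378994] [0.50869613 0.09173257 0.26361771]
side 0.16 [276.79281867 182.51006308] [0.50715884 0.12485663 0.272591  ] [0.51500726 0.11384975 0.26361771]
```

```bash
cat >> h.py <<'E'
from scipy.spatial.transform import Rotation as Rn
LP=(0.50491,-0.04965,-0.27796)
def Rl(): # tool frame: y down, z along lift +x
    z=np.array([np.cos(LP[2]),np.sin(LP[2]),0]);y=np.array([0,0,-1.]);return np.c_[np.cross(y,z),y,z]
def plan(wps,Rt=None):
    s=bot.get_state();R=np.array(s["tcp_rot"]);p=np.array(s["eef_pos"])
    for w in wps: print("xyz",np.round(R.T@(np.array(w)-p)*1000,1))
    if Rt is not None: print("twist",np.round(np.degrees(Rn.from_matrix(R.T@Rt).as_rotvec()),2))
    print("t",s["time_s"],"p",np.round(p,4),"F",np.round(s["force"],2),"M",np.round(s["torque"],2),"g",s["gripper_width"])
def L(x,y,z): return L2W(LP,np.array([x,y,z])/1000)
E
python3 - <<'E'
from h import *
d=np.load("pics/top0.npy")
print("tree",deproj("top",440,215,d[215,440]),deproj("top",455,190,d[190,455]))
plan([(.194,-.541,.40),(.35,-.25,.40),(.42,-.02,.40),L(30,62,330)],Rl())
E
```

```text
tree [ 0.50677451 -0.22650628  0.22209293] [ 0.53254291 -0.2182089   0.32691716]
xyz [   0.3 -158.6    0. ]
xyz [-244.8 -158.1 -221.1]
xyz [-388.5 -157.7 -413.9]
xyz [-518.9  -87.7 -390.1]
twist [  0.09 -54.32  -0.06]
t 0.1 p [ 0.1943 -0.5406  0.2414] F [ 0.03 -0.2   0.25] M [0.03 0.02 0.02] g 0.9996091917031033
```

apply_moves --increments '[{"twist":[0,0,0],"xyz":[0,-50,0],"gripper":85},{"twist":[0,0,0],"xyz":[0,-100,0],"gripper":60},{"twist":[0,0,0],"xyz":[0,-160,0],"gripper":30},{"twist":[0,-5,0],"xyz":[-35,-160,-32],"gripper":0},{"twist":[0,-10,0],"xyz":[-70,-160,-63],"gripper":0},{"twist":[0,-15,0],"xyz":[-105,-160,-95],"gripper":0},{"twist":[0,-20,0],"xyz":[-140,-160,-126],"gripper":0},{"twist":[0,-25,0],"xyz":[-175,-160,-158],"gripper":0},{"twist":[0,-30,0],"xyz":[-210,-160,-190],"gripper":0},{"twist":[0,-35,0],"xyz":[-245,-160,-221],"gripper":0},{"twist":[0,-40,0],"xyz":[-275,-160,-260],"gripper":0},{"twist":[0,-44,0],"xyz":[-305,-160,-300],"gripper":0},{"twist":[0,-48,0],"xyz":[-335,-160,-340],"gripper":0},{"twist":[0,-51,0],"xyz":[-365,-160,-380],"gripper":0},{"twist":[0,-54.3,0],"xyz":[-388,-160,-414],"gripper":0},{"twist":[0,-54.3,0],"xyz":[-388,-160,-414],"gripper":0},{"twist":[0,-54.3,0],"xyz":[-388,-160,-414],"gripper":0}]'

```text
time_s: 1.8
eef_pos: [0.4194, -0.0198, 0.402]
tcp_rot: [[-0.273, -0.001, 0.962], [-0.962, -0.001, -0.273], [0.001, -1.0, -0.001]]
force: [-0.7, 0.1, 1.0]
gripper_width: -0.001
```

```bash
python3 - <<'E'
from h import *
plan([L(30,62,330)],Rl())
p,d=bot.grab_frame("wrist");cv2.imwrite("pics/w1.png",p[:,:,::-1]);np.save("pics/w1.npy",d)
E
```

```text
xyz [-56.5  71.8 120.6]
twist [0.04 0.11 0.04]
t 1.8 p [ 0.4194 -0.0198  0.402 ] F [-0.67  0.12  0.98] M [ 0.01 -0.01 -0.01] g -0.0008830493484825399
```

View pics/w1.png

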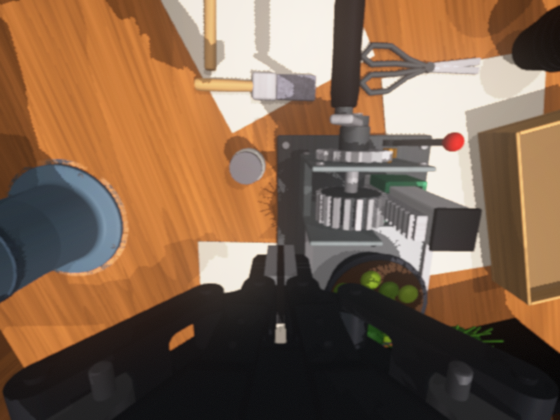

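The wrist view shows the knob at (454,142), the handle running from about (352,0) to (341,105), and the mast cap at (455,229). I'll use these to cross-check the lift pose.

```bash
cat >> h.py <<'E'
def wproj(X,p,R):
    c=bot.get_calibration("wrist");H=c["hand_eye"]
    t=np.linalg.inv(H)@np.r_[R.T@(np.asarray(X)-p),1];q=c["mtx"]@t[:3];return q[:2]/q[2]
def wdep(u,v,z,p,R):
    c=bot.get_calibration("wrist");K=c["mtx"]
    t=c["hand_eye"]@np.array([(u-K[0,2])/K[0,0]*z,(v-K[1,2])/K[1,1]*z,z,1]);return R@t[:3]+p
E
python3 - <<'E'
from h import *
p=np.array([.4194,-.0198,.402]);s=bot.get_state();R=np.array(s["tcp_rot"])
im=cv2.imread("pics/w1.png");d=np.load("pics/w1.npy")
hsv=cv2.cvtColor(im,cv2.COLOR_BGR2HSV)
m=((hsv[...,0]<8)|(hsv[...,0]>172))&(hsv[...,1]>180)&(hsv[...,2]>70)
w=np.zeros_like(m);w[125:160,438:470]=1
v,u=np.nonzero(m&w);print(u.mean(),v.mean(),u.min(),u.max(),v.min(),v.max())
k=L(84,62,230);print("pred",wproj(k,p,R), "dep",wdep(u.mean(),v.mean(),np.median(d[v,u])+.007,p,R),k)
for n,X in dict(m1=(60,-40,268),m2=(100,-40,268),m3=(100,0,268),m4=(60,0,268),hin=(-35,92,264),hout=(-35,182,264)).items(): print(n,wproj(L(*X),p,R))
cv2.imwrite("pics/w1z.png",cv2.resize(im[0:260,260:500],None,fx=3,fy=2.3))
E
```

```text
455.5235294117647 142.0 449 462 134 149
pred [452.27851562 141.86513254] dep [ 0.60542161 -0.01397228  0.23076464] [ 0.60269831 -0.01307887  0.23      ]
m1 [433.87901511 250.06817746]
m2 [474.70990395 250.03918607]
m3 [482.07377618 210.60618855]
m4 [439.68978738 210.63817508]
hin [343.62453568 107.94972866]
hout [349.98712141 -11.98414892]
```

View pics/w1z.png

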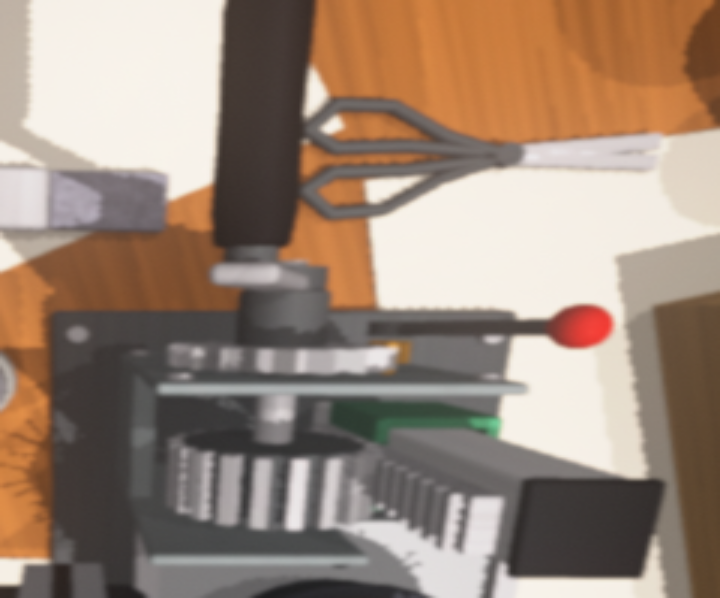

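```bash
python3 - <<'E'
from h import *
plan([L(48,62,340),L(48,62,234)],Rl())
E
```

```text
xyz [-57.7  61.9 138.2]
xyz [-57.8 167.9 138.3]
twist [ 0.04 -0.01  0.04]
t 1.85 p [ 0.4194 -0.0207  0.402 ] F [-0.11 -0.99  0.68] M [-0.06  0.05 -0.04] g -0.001461801968770389
```

apply_moves --increments '[{"twist":[0,0,0],"xyz":[-20,20,46],"gripper":0},{"twist":[0,0,0],"xyz":[-40,40,92],"gripper":0},{"twist":[0,0,0],"xyz":[-57.5,62,138],"gripper":0},{"twist":[0,0,0],"xyz":[-57.5,100,138],"gripper":0},{"twist":[0,0,0],"xyz":[-57.5,135,138],"gripper":0},{"twist":[0,0,0],"xyz":[-57.5,155,138],"gripper":0},{"twist":[0,0,0],"xyz":[-57.5,168,138],"gripper":0},{"twist":[0,0,0],"xyz":[-57.5,168,138],"gripper":0},{"twist":[0,0,0],"xyz":[-57.5,168,138],"gripper":0}]'

```text
time_s: 2.75
eef_pos: [0.5679, -0.0047, 0.2345]
tcp_rot: [[-0.277, -0.0, 0.961], [-0.961, -0.0, -0.277], [0.0, -1.0, -0.0]]
force: [0.2, -0.4, 0.3]
gripper_width: 0.0
```

```bash
python3 - <<'E'
from h import *
plan([L(48,62,234)],Rl())
for n in("side","wrist"):
    p,d=bot.grab_frame(n);cv2.imwrite(f"pics/{n}2.png",p[:,:,::-1]);
    if n=="side":cv2.imwrite("pics/s2z.png",cv2.resize(p[100:250,220:420,::-1],None,fx=4,fy=4,interpolation=2))
E
```

```text
xyz [-1.5  0.5 -0.2]
twist [ 0.02 -0.17  0.02]
t 2.75 p [ 0.5679 -0.0047  0.2345] F [ 0.24 -0.39  0.29] M [-0.    0.01 -0.02] g 0.0004577860275073578
```

View pics/s2z.png

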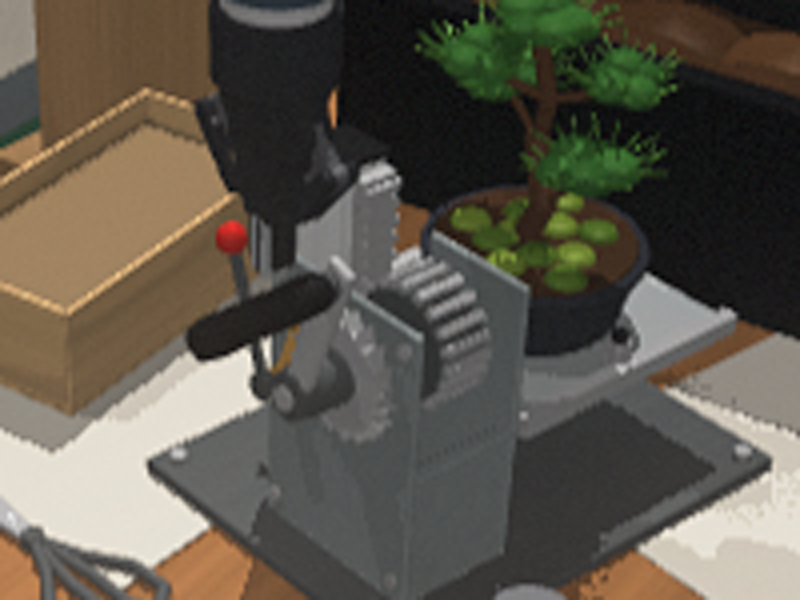

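View pics/wrist2.png

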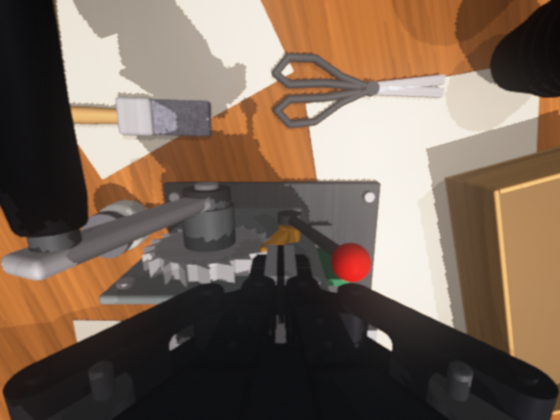

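apply_moves --increments '[{"twist":[0,0,0],"xyz":[-1.5,0,10],"gripper":0},{"twist":[0,0,0],"xyz":[-1.5,0,18],"gripper":0},{"twist":[0,0,0],"xyz":[-1.5,1,22],"gripper":0},{"twist":[0,0,0],"xyz":[-1.5,2.5,27],"gripper":0},{"twist":[0,0,0],"xyz":[-1.5,4,32],"gripper":0},{"twist":[0,0,0],"xyz":[-1.5,5.5,36.5],"gripper":0},{"twist":[0,0,0],"xyz":[-1.5,7.5,41],"gripper":0},{"twist":[0,0,0],"xyz":[-1.5,9.5,45],"gripper":0},{"twist":[0,0,0],"xyz":[-1.5,9.5,45],"gripper":0}]'

```text
time_s: 3.75
eef_pos: [0.6122, -0.0141, 0.2242]
tcp_rot: [[-0.275, -0.0, 0.961], [-0.961, -0.0, -0.275], [0.0, -1.0, -0.0]]
force: [-0.8, 0.4, 1.1]
gripper_width: -0.003
```

```bash
cat >> h.py <<'E'
def lpos():
    s=bot.get_state();p=np.array(s["eef_pos"]);c,si=np.cos(LP[2]),np.sin(LP[2]);d=p[:2]-np.array(LP[:2]);f=s["force"]
    print("t",s["time_s"],"lift",np.round([1e3*(c*d[0]+si*d[1]),1e3*(-si*d[0]+c*d[1]),1e3*p[2]],1),"Flift",np.round([c*f[0]+si*f[1],-si*f[0]+c*f[1],f[2]],1),"M",np.round(s["torque"],2),"g",round(s["gripper_width"]*85.4,1))
E
python3 - <<'E'
from h import *
lpos()
p,d=bot.grab_frame("wrist");cv2.imwrite(f"pics/w3.png",p[:,:,::-1])
E
```

```text
t 3.75 lift [ 93.4  63.6 224.2] Flift [-0.9  0.2  1.1] M [ 0.03  0.03 -0.03] g -0.2
```

View pics/w3.png

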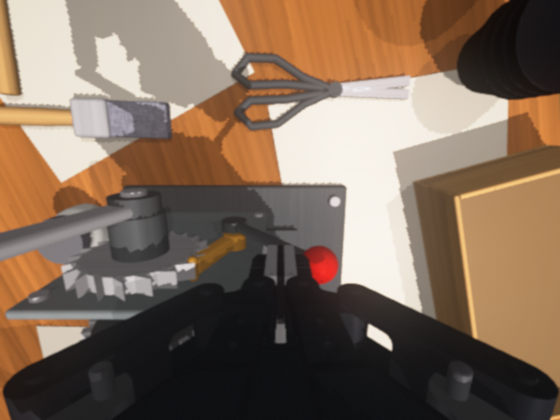

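apply_moves --increments '[{"twist":[0,0,0],"xyz":[0,2,4],"gripper":0},{"twist":[0,0,0],"xyz":[0,4.5,8],"gripper":0},{"twist":[0,0,0],"xyz":[0,7,12],"gripper":0},{"twist":[0,0,0],"xyz":[0,9.5,15.5],"gripper":0},{"twist":[0,0,0],"xyz":[0,11.5,18],"gripper":0},{"twist":[0,0,0],"xyz":[0,11.5,18],"gripper":0}]'

```text
time_s: 4.4
eef_pos: [0.6292, -0.019, 0.2126]
tcp_rot: [[-0.275, -0.001, 0.962], [-0.962, 0.0, -0.275], [0.0, -1.0, -0.001]]
force: [-1.0, 0.2, 1.0]
gripper_width: -0.003
```

```bash
python3 - <<'E'
from h import *
lpos()
p,d=bot.grab_frame("wrist");cv2.imwrite(f"pics/w4.png",p[:,:,::-1])
p,d=bot.grab_frame("side");cv2.imwrite("pics/s4z.png",cv2.resize(p[100:250,220:420,::-1],None,fx=4,fy=4,interpolation=2))
lpos()
E
```

```text
t 4.4 lift [111.2  63.6 212.6] Flift [-1.1 -0.1  1. ] M [0.06 0.25 0.01] g -0.2
t 4.5 lift [111.7  63.6 213.4] Flift [-0.4  0.1  0.2] M [-0.02  0.06 -0.04] g 0.4
```

View pics/w4.png

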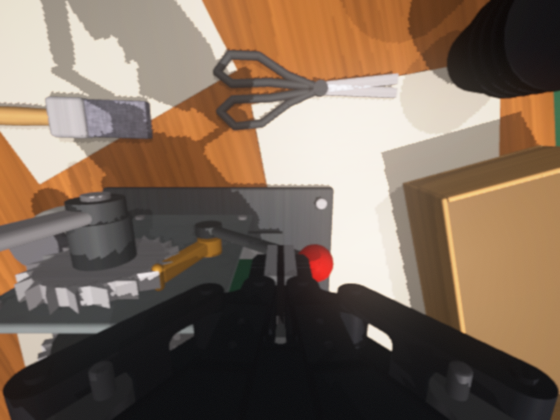

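View pics/s4z.png

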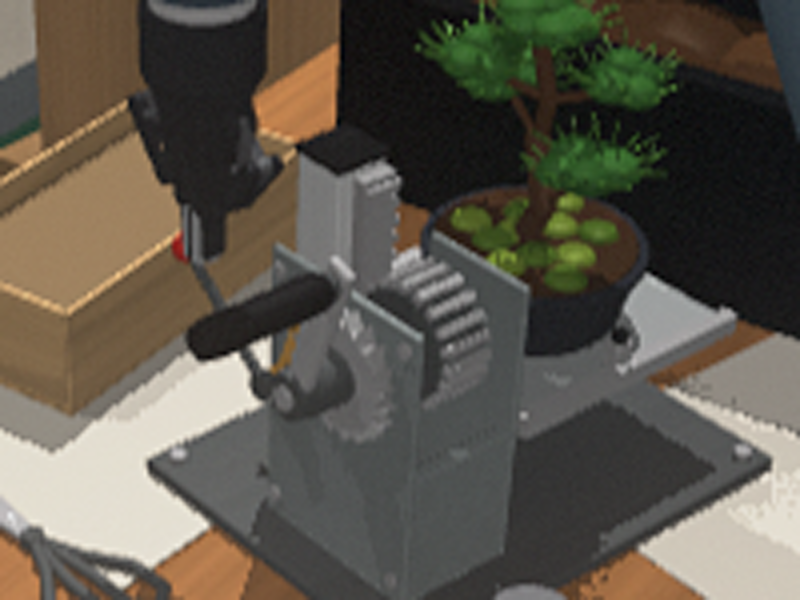

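apply_moves --increments '[{"twist":[0,0,0],"xyz":[0,1.2,1],"gripper":0},{"twist":[0,0,0],"xyz":[0,2.4,2],"gripper":0},{"twist":[0,0,0],"xyz":[0,2.4,2],"gripper":0}]'

```text
time_s: 4.8
eef_pos: [0.6317, -0.0196, 0.2115]
tcp_rot: [[-0.275, 0.002, 0.962], [-0.962, -0.0, -0.275], [-0.0, -1.0, 0.002]]
force: [-0.5, -0.3, 2.3]
gripper_width: 0.0
```

apply_moves --increments '[{"twist":[0,0,0],"xyz":[0,1,1],"gripper":0},{"twist":[0,0,0],"xyz":[0,1,1],"gripper":0}]'

```text
time_s: 5.0
eef_pos: [0.6326, -0.0199, 0.2104]
tcp_rot: [[-0.275, 0.002, 0.962], [-0.962, -0.0, -0.275], [-0.0, -1.0, 0.002]]
force: [0.2, -0.1, 4.0]
gripper_width: -0.002
```

```bash
python3 - <<'E'
from h import *
lpos()
E
```

```text
t 5.0 lift [114.7  63.7 210.4] Flift [ 0.2 -0.   4. ] M [-0.03 -0.02 -0.03] g -0.1
```

```bash
python3 - <<'E'
from h import *
p,d=bot.grab_frame("wrist");cv2.imwrite(f"pics/w5.png",cv2.resize(p[180:330,180:380,::-1],None,fx=4,fy=4,interpolation=2))
p,d=bot.grab_frame("side");cv2.imwrite("pics/s5z.png",cv2.resize(p[120:220,220:340,::-1],None,fx=6,fy=6,interpolation=2))
lpos()
# predicted knob in side by phi
for ph in(.4,.5,.55,.6):
    a=np.radians(75)-ph; print(ph,(proj("side",L(58+100*np.cos(a),62,133+100*np.sin(a)))-[220,120])*6)
    s=bot.get_state();print((wproj(L(58+100*np.cos(a),62,133+100*np.sin(a)),np.array(s["eef_pos"]),np.array(s["tcp_rot"]))-[180,180])*4)
E
```

```text
t 5.1 lift [114.4  63.7 210.3] Flift [ 0.7 -0.2  2.8] M [-0.    0.04  0.04] g 0.0
0.4 [293.61973516 236.46148334]
[442.55903758 381.03362854]
0.5 [282.63311536 242.47755112]
[499.63924581 356.9314928 ]
0.55 [277.56618807 246.26817055]
[524.25478239 344.70145534]
0.6 [272.79697112 250.5618718 ]
[546.28737116 332.45505956]
```

View pics/w5.png

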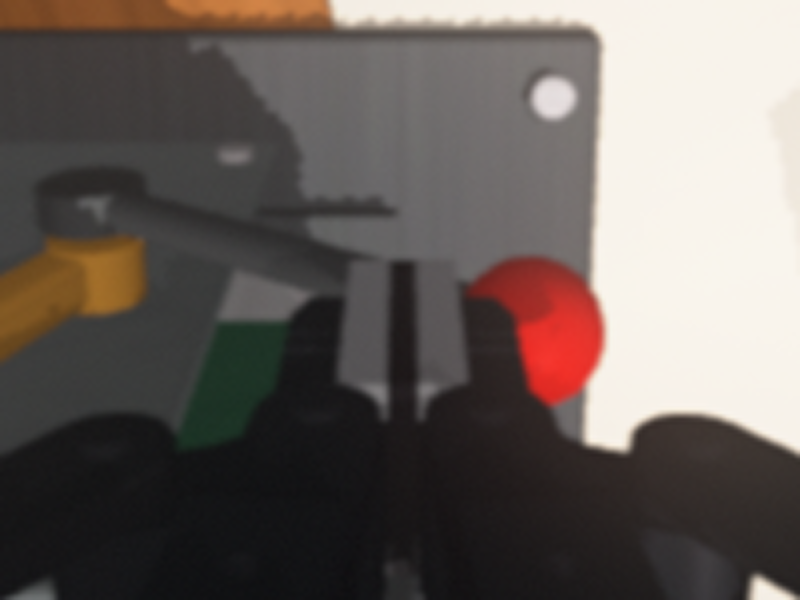

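View pics/s5z.png

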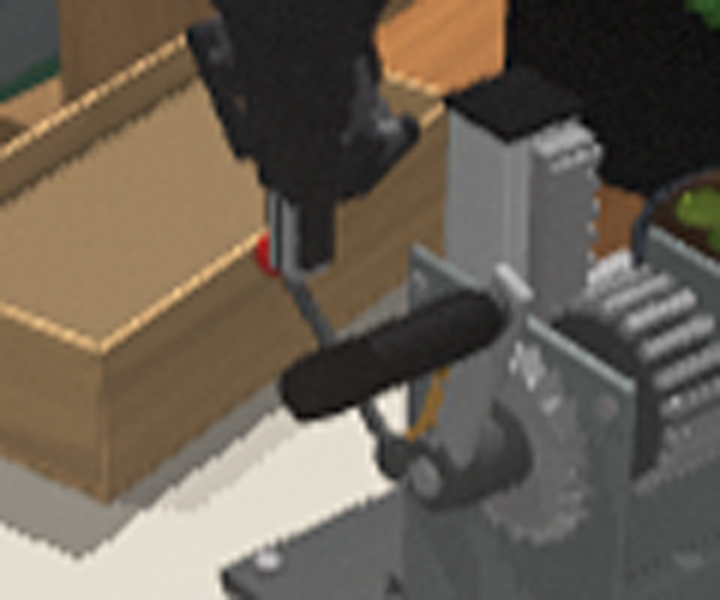

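apply_moves --increments '[{"twist":[0,0,0],"xyz":[0,1,1],"gripper":0},{"twist":[0,0,0],"xyz":[0,1,1],"gripper":0}]'

```text
time_s: 5.3
eef_pos: [0.6331, -0.02, 0.2096]
tcp_rot: [[-0.275, 0.001, 0.962], [-0.962, -0.0, -0.275], [-0.0, -1.0, 0.001]]
force: [-1.4, 0.2, 6.2]
gripper_width: -0.002
```

apply_moves --increments '[{"twist":[0,0,0],"xyz":[0,1,1],"gripper":0},{"twist":[0,0,0],"xyz":[0,1,1],"gripper":0}]'

```text
time_s: 5.5
eef_pos: [0.6335, -0.0201, 0.2093]
tcp_rot: [[-0.275, 0.0, 0.962], [-0.962, 0.0, -0.275], [-0.0, -1.0, 0.0]]
force: [-4.7, 0.7, 10.5]
gripper_width: 0.003
```

```bash
python3 - <<'E'
from h import *
lpos()
E
```

```text
t 5.5 lift [115.6  63.7 209.3] Flift [-4.7 -0.7 10.5] M [ 0.1   0.76 -0.01] g 0.2
```

apply_moves --increments '[{"twist":[0,0,0],"xyz":[0,-2,-2],"gripper":0},{"twist":[0,0,0],"xyz":[0,-6,-8],"gripper":0},{"twist":[0,0,0],"xyz":[0,-25,-10],"gripper":0},{"twist":[0,0,0],"xyz":[0,-60,-20],"gripper":0},{"twist":[0,0,0],"xyz":[0,-95,-40],"gripper":0},{"twist":[0,0,0],"xyz":[0,-130,-80],"gripper":30},{"twist":[0,0,0],"xyz":[0,-140,-120],"gripper":60},{"twist":[0,0,0],"xyz":[0,-140,-120],"gripper":60}]'

```text
time_s: 6.3
eef_pos: [0.5147, 0.014, 0.3507]
tcp_rot: [[-0.273, 0.001, 0.962], [-0.962, 0.0, -0.273], [-0.001, -1.0, 0.001]]
force: [0.2, 0.2, 0.3]
gripper_width: 0.505
```

```bash
python3 - <<'E'
from h import *
lpos()
s=bot.get_state();pp=np.array(s["eef_pos"]);R=np.array(s["tcp_rot"])
im,d=bot.grab_frame("wrist");im=im[:,:,::-1];cv2.imwrite(f"pics/w6.png",im)
ims,ds=bot.grab_frame("side");ims=ims[:,:,::-1].copy();cv2.imwrite("pics/s6z.png",cv2.resize(ims[120:220,220:340],None,fx=6,fy=6,interpolation=2))
def red(im,c,r):
    hsv=cv2.cvtColor(np.ascontiguousarray(im),cv2.COLOR_BGR2HSV)
    m=((hsv[...,0]<8)|(hsv[...,0]>172))&(hsv[...,1]>150)&(hsv[...,2]>70)
    w=np.zeros_like(m);x,y=map(int,c);w[max(y-r,0):y+r,x-r:x+r]=1
    v,u=np.nonzero(m&w);return u.mean(),v.mean(),len(u)
for ph in(.5,.55,.6):
    a=np.radians(75)-ph;X=L(58+100*np.cos(a),62,133+100*np.sin(a));a1=proj("side",X);a2=wproj(X,pp,R);print(ph,a1,a2)
print(red(ims,a1,14),red(im,a2,25))
E
```

```text
t 6.3 lift [ -8.1  63.9 350.7] Flift [0.2 0.2 0.3] M [-0.01 -0.04 -0.04] g 43.2
0.5 [267.10551923 160.41292519] [417.89143851 204.69462124]
0.55 [266.26103135 161.04469509] [419.81311197 203.84562546]
0.6 [265.46616185 161.76031197] [421.42872147 202.97667369]
(np.float64(265.63829787234044), np.float64(161.6595744680851), 47) (np.float64(421.10699588477365), np.float64(202.78189300411523), 243)
```

View pics/w6.png

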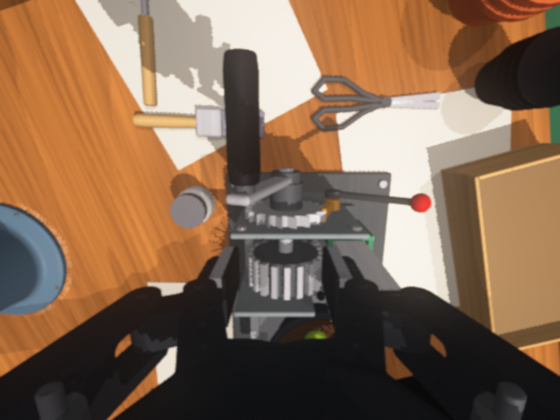

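View pics/s6z.png

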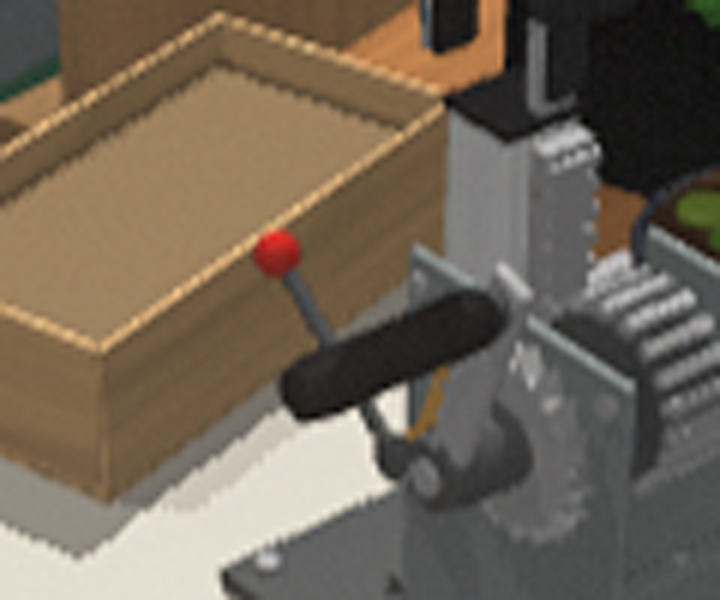

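```bash
python3 - <<'E'
from h import *
s=bot.get_state();pp=np.array(s["eef_pos"]);R=np.array(s["tcp_rot"])
for y in(110,140,175): print(y,wproj(L(-35.2,y,263.6),pp,R))
im=cv2.imread("pics/w6.png");g=im.max(2)
for r in(70,100,130,160):
    c=np.nonzero(g[r,205:285]<75)[0]+205;print(r,c.min(),c.max(),(c.min()+c.max())/2)
plan([L(-35.2,140,330),L(-35.2,140,256)],Rl())
E
```

```text
110 [238.67392141 160.61547856]
140 [237.08221065 117.75786513]
175 [235.06547802  63.4563242 ]
70 224 256 240.0
100 225 256 240.5
130 227 258 242.5
160 227 259 243.0
xyz [-76.2  18.2 -30.5]
xyz [-76.2  92.2 -30.5]
twist [-0.05  0.01  0.  ]
t 6.4 p [0.5179 0.013  0.3482] F [ 1.06 -0.5  -0.31] M [ 0.   -0.02 -0.02] g 0.6783105427325945
```

apply_moves --increments '[{"twist":[0,0,0],"xyz":[-40,10,-20],"gripper":60},{"twist":[0,0,0],"xyz":[-76,18,-30.5],"gripper":60},{"twist":[0,0,0],"xyz":[-76,18,-30.5],"gripper":60},{"twist":[0,0,0],"xyz":[-76,18,-30.5],"gripper":60}]'

```text
time_s: 6.8
eef_pos: [0.5104, 0.0944, 0.3283]
tcp_rot: [[-0.273, -0.002, 0.962], [-0.962, -0.001, -0.273], [0.002, -1.0, -0.002]]
force: [0.2, 0.0, 0.6]
gripper_width: 0.705
```

```bash
python3 - <<'E'
from h import *
s=bot.get_state();pp=np.array(s["eef_pos"]);R=np.array(s["tcp_rot"])
lpos()
im,d=bot.grab_frame("wrist");im=im[:,:,::-1];cv2.imwrite(f"pics/w7.png",im)
plan([L(-35.2,140,256)],Rl())
for y in(110,140,175): print(y,wproj(L(-35.2,y,263.6),pp,R))
E
```

```text
t 6.8 lift [-34.3 140.  328.3] Flift [0.1 0.1 0.6] M [-0.05 -0.02 -0.02] g 60.2
xyz [-0.7 72.8 -1.2]
twist [ 0.08 -0.01  0.07]
t 6.85 p [0.5105 0.0937 0.3288] F [-0.09 -0.54  0.28] M [ 0.02  0.05 -0.01] g 0.7014649706555572
110 [279.24257618 267.49087752]
140 [279.22847649 228.85286919]
175 [279.21060873 179.88910772]
```

View pics/w7.png

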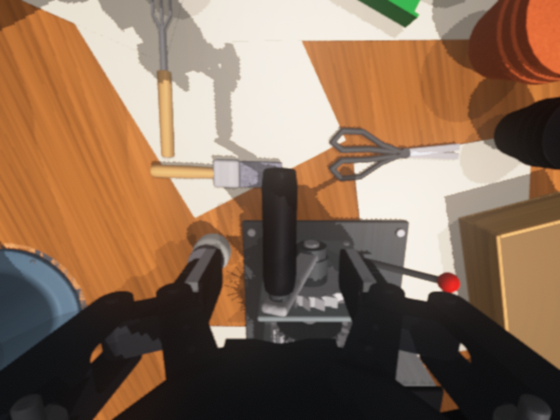

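apply_moves --increments '[{"twist":[0,0,0],"xyz":[-0.5,30,-0.5],"gripper":60},{"twist":[0,0,0],"xyz":[-0.5,55,-0.5],"gripper":60},{"twist":[0,0,0],"xyz":[-0.5,72.5,-0.5],"gripper":50},{"twist":[0,0,0],"xyz":[-0.5,72.5,-0.5],"gripper":40},{"twist":[0,0,0],"xyz":[-0.5,72.5,-0.5],"gripper":32},{"twist":[0,0,0],"xyz":[-0.5,72.5,-0.5],"gripper":28},{"twist":[0,0,0],"xyz":[-0.5,72.5,-0.5],"gripper":28}]' --squeeze 40

```text
time_s: 7.55
eef_pos: [0.5107, 0.0945, 0.2587]
tcp_rot: [[-0.275, 0.002, 0.961], [-0.961, 0.0, -0.275], [-0.001, -1.0, 0.002]]
force: [-0.8, 0.3, -0.1]
gripper_width: 0.325
```

```bash
python3 - <<'E'
from h import *
lpos()
im,d=bot.grab_frame("wrist");im=im[:,:,::-1];cv2.imwrite(f"pics/w8.png",im)
E
```

```text
t 7.55 lift [-34.  140.2 258.7] Flift [-0.8  0.1 -0.1] M [ 0.02  0.03 -0.01] g 27.7
```

View pics/w8.png

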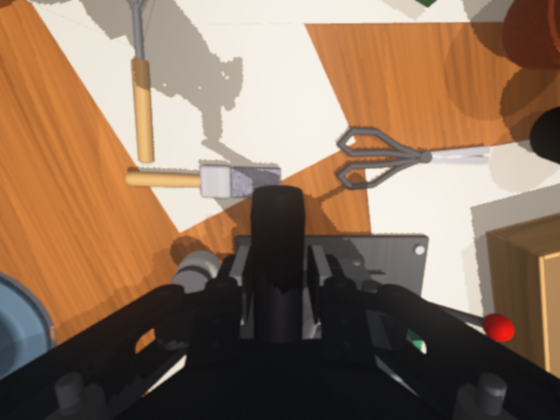

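apply_moves --increments '[{"twist":[0,0,0],"xyz":[0,0,0],"gripper":22},{"twist":[0,0,0],"xyz":[0,0,0],"gripper":15},{"twist":[0,0,0],"xyz":[0,0,0],"gripper":15},{"twist":[0,0,0],"xyz":[0,0,0],"gripper":15}]' --squeeze 40

```text
time_s: 8.0
eef_pos: [0.5097, 0.095, 0.2581]
tcp_rot: [[-0.275, 0.001, 0.962], [-0.962, 0.0, -0.275], [-0.0, -1.0, 0.001]]
force: [-3.7, 0.6, 5.7]
gripper_width: 0.265
```

```bash
python3 - <<'E'
from h import *
lpos()
E
```

```text
t 8.0 lift [-35.1 140.4 258.1] Flift [-3.7 -0.4  5.7] M [0.12 0.56 0.  ] g 22.6
```

apply_moves --increments '[{"twist":[0,0,0],"xyz":[0,0.4,-1.2],"gripper":15},{"twist":[0,0,0],"xyz":[0,0.9,-2.3],"gripper":15},{"twist":[0,0,0],"xyz":[0,1.4,-3.5],"gripper":15},{"twist":[0,0,0],"xyz":[0,1.9,-4.6],"gripper":15},{"twist":[0,0,0],"xyz":[0,2.9,-7],"gripper":15},{"twist":[0,0,0],"xyz":[0,4,-9.3],"gripper":15},{"twist":[0,0,0],"xyz":[0,4,-9.3],"gripper":15},{"twist":[0,0,0],"xyz":[0,4,-9.3],"gripper":15}]'

```text
time_s: 8.8
eef_pos: [0.5035, 0.0968, 0.2554]
tcp_rot: [[-0.275, 0.007, 0.961], [-0.961, -0.001, -0.275], [-0.001, -1.0, 0.007]]
force: [2.2, -1.8, 7.5]
gripper_width: 0.265
```

```bash
python3 - <<'E'
from h import *
lpos()
for n in ("side","wrist","top"):
    im,d=bot.grab_frame(n);im=im[:,:,::-1];cv2.imwrite(f"pics/{n}9.png",im)
im=cv2.imread("pics/side9.png");cv2.imwrite("pics/s9z.png",cv2.resize(im[120:240,230:350],None,fx=5,fy=5,interpolation=2))
lpos()
E
```

```text
t 8.8 lift [-41.5 140.5 255.4] Flift [ 2.7 -1.1  7.5] M [-0.34 -0.45 -0.03] g 22.6
t 8.95 lift [-41.5 140.5 255.4] Flift [ 2.  -1.   6.5] M [-0.33 -0.41 -0.05] g 22.7
```

View pics/s9z.png

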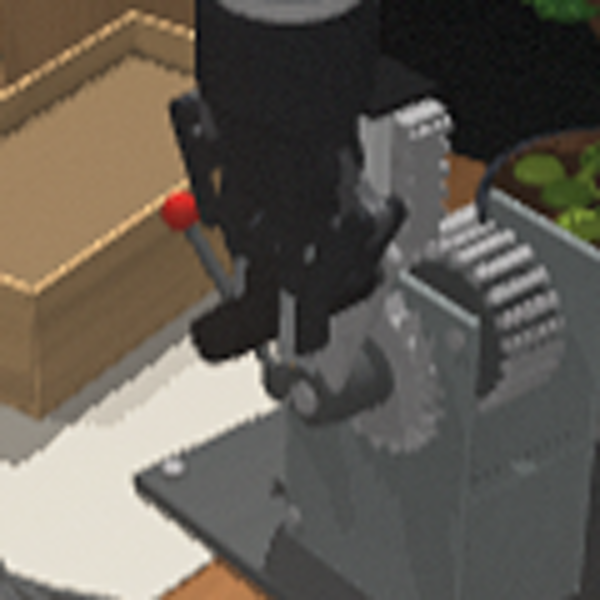

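View pics/wrist9.png

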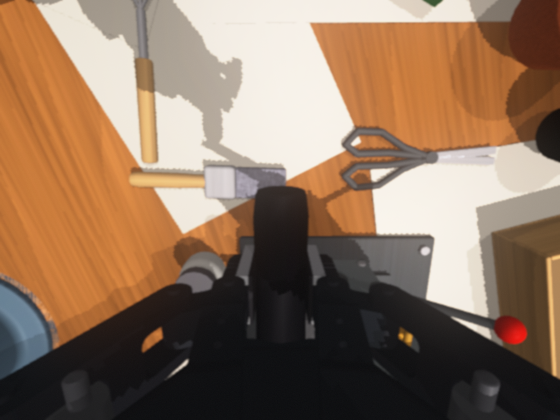

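View pics/top9.png

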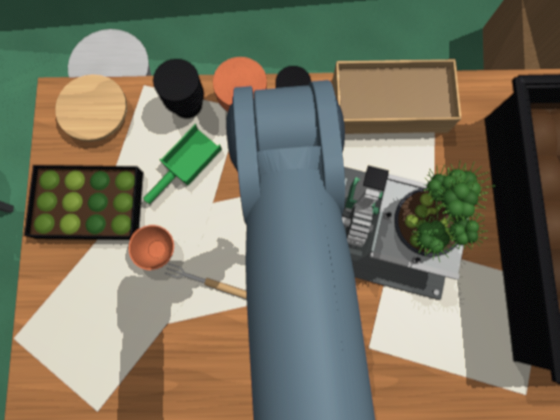

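```bash
python3 - <<'E'
from h import *
s=bot.get_state();p=np.array(s["eef_pos"]);R=np.array(s["tcp_rot"])
for n,X in dict(seat=(38,45,187.5),clear=(58,45,191),clear2=(62,45,191),pin=(58,45,133)).items(): print(n,wproj(L(*X),p,R),proj("side",L(*X)))
im=cv2.imread("pics/wrist9.png");cv2.imwrite("pics/w9z.png",cv2.resize(im[270:400,330:530],None,fx=4,fy=4,interpolation=2))
im=cv2.imread("pics/w8.png");cv2.imwrite("pics/w8z.png",cv2.resize(im[270:400,330:530],None,fx=4,fy=4,interpolation=2))
E
```

```text
seat [378.28254142 339.67991514] [294.89020045 179.35150715]
clear [404.78559434 342.53237404] [289.70996776 174.66267187]
clear2 [409.79025041 342.50078071] [288.67896782 173.97269772]
pin [380.13311932 301.8048868 ] [289.32045502 193.99151455]
```

View pics/w9z.png

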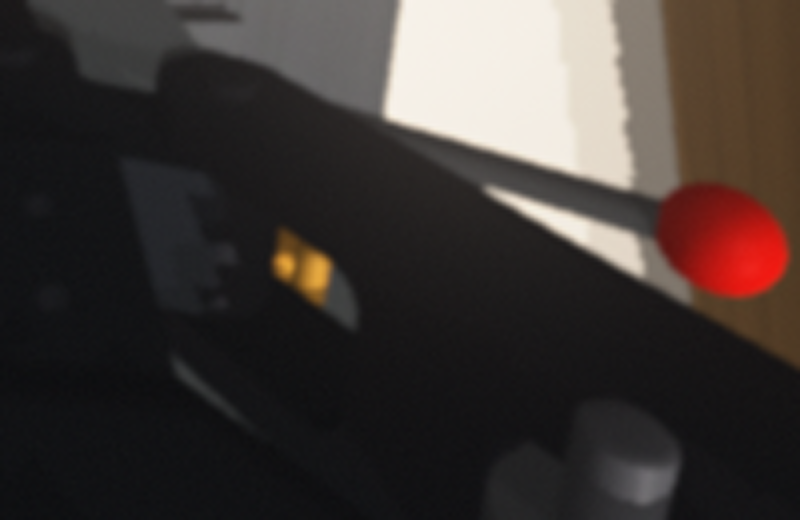

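View pics/w8z.png

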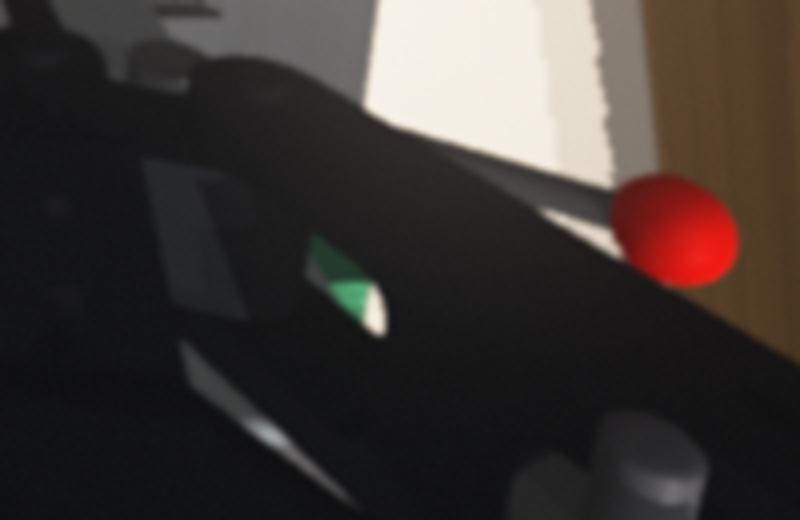

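```bash
cat > rows.py <<'E'
import sys,numpy as np
a0,a1,st,up=map(float,sys.argv[1:5])
n=int(round((a0-a1)/st))
for i in range(1,n+1):
    a=a0-st*i; print(f"{a:.3f}: [0, {-(100*(np.sin(a)-np.sin(a0))+up*min(1,i/4)):.1f}, {100*(np.cos(a)-np.cos(a0)):.1f}]")
E
python3 rows.py 2.0 1.9 .02 2
```

```text
1.980: [0, -1.3, 1.8]
1.960: [0, -2.6, 3.7]
1.940: [0, -3.8, 5.5]
1.920: [0, -5.0, 7.4]
1.900: [0, -5.7, 9.3]
```

apply_moves --increments '[{"twist":[0,0,0],"xyz":[0,-1.3,1.8],"gripper":15},{"twist":[0,0,0],"xyz":[0,-2.6,3.7],"gripper":15},{"twist":[0,0,0],"xyz":[0,-3.8,5.5],"gripper":15},{"twist":[0,0,0],"xyz":[0,-5,7.4],"gripper":15},{"twist":[0,0,0],"xyz":[0,-5.7,9.3],"gripper":15},{"twist":[0,0,0],"xyz":[0,-5.7,9.3],"gripper":15}]'

```text
time_s: 9.55
eef_pos: [0.5111, 0.0945, 0.2588]
tcp_rot: [[-0.275, 0.002, 0.961], [-0.961, -0.0, -0.275], [-0.0, -1.0, 0.002]]
force: [6.4, -1.3, -0.4]
gripper_width: 0.267
```

```bash
cat >> h.py <<'E'
def ck():
    s=bot.get_state();p=np.array(s["eef_pos"]);c,si=np.cos(LP[2]),np.sin(LP[2]);d=p[:2]-np.array(LP[:2]);f=s["force"]
    x=1e3*(c*d[0]+si*d[1]);z=1e3*p[2]+5.5-170;a=np.arctan2(z,x);fx=c*f[0]+si*f[1];fy=-si*f[0]+c*f[1]
    print(f"t {s['time_s']:.2f} a {a:.3f} joint {a-1.93:.3f} r {np.hypot(x,z):.1f} y {1e3*(-si*d[0]+c*d[1]):.1f} Ftan {fx*np.sin(a)-f[2]*np.cos(a):.1f} Frad {fx*np.cos(a)+f[2]*np.sin(a):.1f} Fy {fy:.1f} |F| {np.linalg.norm(f):.1f} g {s['gripper_width']*85.4:.1f}")
E
python3 -c "
from h import *
ck()"; python3 rows.py 1.9 1.5 .02 1
```

```text
t 9.55 a 1.914 joint -0.016 r 100.1 y 140.3 Ftan 6.0 Frad -2.6 Fy 0.6 |F| 6.6 g 22.8
1.880: [0, -0.9, 1.9]
1.860: [0, -1.7, 3.8]
1.840: [0, -2.5, 5.7]
1.820: [0, -3.3, 7.7]
1.800: [0, -3.8, 9.6]
1.780: [0, -4.2, 11.6]
1.760: [0, -4.6, 13.5]
1.740: [0, -4.9, 15.5]
1.720: [0, -5.3, 17.5]
1.700: [0, -5.5, 19.4]
1.680: [0, -5.8, 21.4]
1.660: [0, -6.0, 23.4]
1.640: [0, -6.1, 25.4]
1.620: [0, -6.2, 27.4]
1.600: [0, -6.3, 29.4]
1.580: [0, -6.4, 31.4]
1.560: [0, -6.4, 33.4]
1.540: [0, -6.3, 35.4]
1.520: [0, -6.2, 37.4]
1.500: [0, -6.1, 39.4]
```

apply_moves --increments '[{"twist":[0,0,0],"xyz":[0,-0.5,1.9],"gripper":15},{"twist":[0,0,0],"xyz":[0,-0.9,3.8],"gripper":15},{"twist":[0,0,0],"xyz":[0,-1.3,5.7],"gripper":15},{"twist":[0,0,0],"xyz":[0,-1.7,7.7],"gripper":15},{"twist":[0,0,0],"xyz":[0,-2.2,9.6],"gripper":15},{"twist":[0,0,0],"xyz":[0,-2.6,11.6],"gripper":15},{"twist":[0,0,0],"xyz":[0,-3,13.5],"gripper":15},{"twist":[0,0,0],"xyz":[0,-3.3,15.5],"gripper":15},{"twist":[0,0,0],"xyz":[0,-3.7,17.5],"gripper":15},{"twist":[0,0,0],"xyz":[0,-3.9,19.4],"gripper":15}]'

```text
time_s: 10.55
eef_pos: [0.5286, 0.0895, 0.263]
tcp_rot: [[-0.275, 0.0, 0.962], [-0.962, 0.0, -0.275], [-0.0, -1.0, 0.0]]
force: [5.0, -0.1, -0.4]
gripper_width: 0.266
```

```bash
python3 -c "
from h import *
ck()"; python3 rows.py 1.7 1.3 .02 0
```

```text
t 10.55 a 1.726 joint -0.204 r 99.7 y 140.3 Ftan 4.7 Frad -1.1 Fy 1.3 |F| 5.0 g 22.7
1.680: [0, -0.2, 2.0]
1.660: [0, -0.4, 4.0]
1.640: [0, -0.6, 6.0]
1.620: [0, -0.7, 8.0]
1.600: [0, -0.8, 10.0]
1.580: [0, -0.8, 12.0]
1.560: [0, -0.8, 14.0]
1.540: [0, -0.8, 16.0]
1.520: [0, -0.7, 18.0]
1.500: [0, -0.6, 20.0]
1.480: [0, -0.4, 22.0]
1.460: [0, -0.2, 23.9]
1.440: [0, 0.0, 25.9]
1.420: [0, 0.3, 27.9]
1.400: [0, 0.6, 29.9]
1.380: [0, 1.0, 31.8]
1.360: [0, 1.4, 33.8]
1.340: [0, 1.8, 35.8]
1.320: [0, 2.3, 37.7]
1.300: [0, 2.8, 39.6]
```

Tracking is good and the load stays on the hand. I'll continue at the same slow speed.

apply_moves --increments '[{"twist":[0,0,0],"xyz":[0,-0.2,2],"gripper":15},{"twist":[0,0,0],"xyz":[0,-0.4,4],"gripper":15},{"twist":[0,0,0],"xyz":[0,-0.6,6],"gripper":15},{"twist":[0,0,0],"xyz":[0,-0.7,8],"gripper":15},{"twist":[0,0,0],"xyz":[0,-0.8,10],"gripper":15},{"twist":[0,0,0],"xyz":[0,-0.8,12],"gripper":15},{"twist":[0,0,0],"xyz":[0,-0.8,14],"gripper":15},{"twist":[0,0,0],"xyz":[0,-0.8,16],"gripper":15},{"twist":[0,0,0],"xyz":[0,-0.7,18],"gripper":15},{"twist":[0,0,0],"xyz":[0,-0.6,20],"gripper":15},{"twist":[0,0,0],"xyz":[0,-0.4,22],"gripper":15},{"twist":[0,0,0],"xyz":[0,-0.2,24],"gripper":15},{"twist":[0,0,0],"xyz":[0,0,26],"gripper":15},{"twist":[0,0,0],"xyz":[0,0.3,28],"gripper":15},{"twist":[0,0,0],"xyz":[0,0.6,30],"gripper":15},{"twist":[0,0,0],"xyz":[0,1,32],"gripper":15},{"twist":[0,0,0],"xyz":[0,1.4,34],"gripper":15},{"twist":[0,0,0],"xyz":[0,1.8,35.8],"gripper":15},{"twist":[0,0,0],"xyz":[0,2.3,37.7],"gripper":15},{"twist":[0,0,0],"xyz":[0,2.8,39.6],"gripper":15}]'

```text
time_s: 12.55
eef_pos: [0.5669, 0.0786, 0.2604]
tcp_rot: [[-0.275, 0.001, 0.962], [-0.962, 0.0, -0.275], [-0.0, -1.0, 0.001]]
force: [5.0, 0.1, 1.1]
gripper_width: 0.268
```

```bash
python3 -c "
from h import *
ck()"; python3 rows.py 1.3 1.1 .02 0
```

```text
t 12.55 a 1.321 joint -0.609 r 98.9 y 140.4 Ftan 4.3 Frad 2.2 Fy 1.5 |F| 5.1 g 22.9
1.280: [0, 0.6, 1.9]
1.260: [0, 1.1, 3.8]
1.240: [0, 1.8, 5.7]
1.220: [0, 2.4, 7.6]
1.200: [0, 3.2, 9.5]
1.180: [0, 3.9, 11.3]
1.160: [0, 4.7, 13.2]
1.140: [0, 5.5, 15.0]
1.120: [0, 6.3, 16.8]
1.100: [0, 7.2, 18.6]
```

apply_moves --increments '[{"twist":[0,0,0],"xyz":[0,0.5,1.9],"gripper":15},{"twist":[0,0,0],"xyz":[0,0.9,3.8],"gripper":15},{"twist":[0,0,0],"xyz":[0,1.5,5.7],"gripper":15},{"twist":[0,0,0],"xyz":[0,2.1,7.6],"gripper":15},{"twist":[0,0,0],"xyz":[0,2.8,9.5],"gripper":15},{"twist":[0,0,0],"xyz":[0,3.5,11.3],"gripper":15},{"twist":[0,0,0],"xyz":[0,4.3,13.2],"gripper":15},{"twist":[0,0,0],"xyz":[0,5.1,15],"gripper":15},{"twist":[0,0,0],"xyz":[0,5.1,15],"gripper":15}]'

```text
time_s: 13.45
eef_pos: [0.5815, 0.0744, 0.2549]
tcp_rot: [[-0.275, 0.001, 0.962], [-0.962, 0.0, -0.275], [-0.0, -1.0, 0.001]]
force: [6.8, 0.0, -1.1]
gripper_width: 0.263
```

```bash
python3 -c "
from h import *
ck()"; python3 rows.py 1.14 0.9 .01 0
```

```text
t 13.45 a 1.158 joint -0.772 r 98.7 y 140.3 Ftan 6.4 Frad 1.6 Fy 1.9 |F| 6.9 g 22.5
1.130: [0, 0.4, 0.9]
1.120: [0, 0.9, 1.8]
1.110: [0, 1.3, 2.7]
1.100: [0, 1.7, 3.6]
1.090: [0, 2.2, 4.5]
1.080: [0, 2.7, 5.4]
1.070: [0, 3.1, 6.3]
1.060: [0, 3.6, 7.1]
1.050: [0, 4.1, 8.0]
1.040: [0, 4.6, 8.9]
1.030: [0, 5.1, 9.7]
1.020: [0, 5.7, 10.6]
1.010: [0, 6.2, 11.4]
1.000: [0, 6.7, 12.3]
0.990: [0, 7.3, 13.1]
0.980: [0, 7.8, 13.9]
0.970: [0, 8.4, 14.8]
0.960: [0, 8.9, 15.6]
0.950: [0, 9.5, 16.4]
0.940: [0, 10.1, 17.2]
0.930: [0, 10.7, 18.0]
0.920: [0, 11.3, 18.8]
0.910: [0, 11.9, 19.6]
0.900: [0, 12.5, 20.4]
```

apply_moves --increments '[{"twist":[0,0,0],"xyz":[0,0.4,0.9],"gripper":15},{"twist":[0,0,0],"xyz":[0,0.9,1.8],"gripper":15},{"twist":[0,0,0],"xyz":[0,1.3,2.7],"gripper":15},{"twist":[0,0,0],"xyz":[0,1.7,3.6],"gripper":15},{"twist":[0,0,0],"xyz":[0,2.2,4.5],"gripper":15}]'

```text
time_s: 13.95
eef_pos: [0.5856, 0.0733, 0.2529]
tcp_rot: [[-0.275, 0.001, 0.962], [-0.962, 0.0, -0.275], [-0.0, -1.0, 0.0]]
force: [6.1, 0.1, -0.0]
gripper_width: 0.27
```

```bash
python3 -c "
from h import *
ck()"; python3 rows.py 1.09 1.05 .01 0
```

```text
t 13.95 a 1.110 joint -0.820 r 98.6 y 140.3 Ftan 5.2 Frad 2.6 Fy 1.8 |F| 6.1 g 23.0
1.080: [0, 0.5, 0.9]
1.070: [0, 0.9, 1.8]
1.060: [0, 1.4, 2.6]
1.050: [0, 1.9, 3.5]
```

apply_moves --increments '[{"twist":[0,0,0],"xyz":[0,0.3,1],"gripper":15},{"twist":[0,0,0],"xyz":[0,0.6,1.9],"gripper":15},{"twist":[0,0,0],"xyz":[0,1.1,2.8],"gripper":15},{"twist":[0,0,0],"xyz":[0,1.6,3.7],"gripper":15}]'

```text
time_s: 14.35
eef_pos: [0.5889, 0.0723, 0.251]
tcp_rot: [[-0.275, -0.0, 0.962], [-0.962, 0.0, -0.275], [-0.0, -1.0, -0.0]]
force: [4.6, 0.8, -1.2]
gripper_width: 0.266
```

```bash
python3 -c "
from h import *
ck()"; python3 rows.py 1.05 1.01 .01 0
```

```text
t 14.35 a 1.070 joint -0.860 r 98.6 y 140.3 Ftan 4.3 Frad 0.9 Fy 2.0 |F| 4.9 g 22.8
1.040: [0, 0.5, 0.9]
1.030: [0, 1.0, 1.7]
1.020: [0, 1.5, 2.6]
1.010: [0, 2.1, 3.4]
```

apply_moves --increments '[{"twist":[0,0,0],"xyz":[0,0.5,0.9],"gripper":15},{"twist":[0,0,0],"xyz":[0,0.9,1.7],"gripper":15},{"twist":[0,0,0],"xyz":[0,1.4,2.6],"gripper":15},{"twist":[0,0,0],"xyz":[0,1.9,3.4],"gripper":15}]'

```text
time_s: 14.75
eef_pos: [0.5922, 0.0714, 0.249]
tcp_rot: [[-0.275, -0.0, 0.962], [-0.962, 0.0, -0.275], [-0.0, -1.0, -0.0]]
force: [4.8, 0.6, -0.9]
gripper_width: 0.266
```

```bash
python3 -c "
from h import *
ck()"; python3 rows.py 1.01 .97 .01 0
```

```text
t 14.75 a 1.031 joint -0.899 r 98.6 y 140.3 Ftan 4.3 Frad 1.5 Fy 1.9 |F| 4.9 g 22.7
1.000: [0, 0.5, 0.8]
0.990: [0, 1.1, 1.7]
0.980: [0, 1.6, 2.5]
0.970: [0, 2.2, 3.3]
```

apply_moves --increments '[{"twist":[0,0,0],"xyz":[0,0.4,0.9],"gripper":15},{"twist":[0,0,0],"xyz":[0,0.9,1.8],"gripper":15},{"twist":[0,0,0],"xyz":[0,1.4,2.6],"gripper":15},{"twist":[0,0,0],"xyz":[0,2,3.4],"gripper":15}]'

```text
time_s: 15.15
eef_pos: [0.5953, 0.0705, 0.2469]
tcp_rot: [[-0.275, -0.001, 0.962], [-0.962, 0.0, -0.275], [-0.0, -1.0, -0.001]]
force: [5.1, 0.5, -1.3]
gripper_width: 0.262
```

```bash
python3 -c "
from h import *
ck()"; python3 rows.py .97 .93 .01 0
```

```text
t 15.15 a 0.991 joint -0.939 r 98.5 y 140.3 Ftan 4.7 Frad 1.6 Fy 1.9 |F| 5.3 g 22.4
0.960: [0, 0.6, 0.8]
0.950: [0, 1.1, 1.6]
0.940: [0, 1.7, 2.4]
0.930: [0, 2.3, 3.3]
```

apply_moves --increments '[{"twist":[0,0,0],"xyz":[0,0.5,0.9],"gripper":15},{"twist":[0,0,0],"xyz":[0,1,1.7],"gripper":15},{"twist":[0,0,0],"xyz":[0,1.6,2.5],"gripper":15},{"twist":[0,0,0],"xyz":[0,2.1,3.4],"gripper":15}]'

```text
time_s: 15.55
eef_pos: [0.5984, 0.0696, 0.2447]
tcp_rot: [[-0.275, -0.001, 0.962], [-0.962, 0.0, -0.275], [-0.0, -1.0, -0.001]]
force: [6.0, -0.2, -1.5]
gripper_width: 0.27
```

```bash
python3 -c "
from h import *
ck()"; python3 rows.py .93 .89 .01 0
```

```text
t 15.55 a 0.951 joint -0.979 r 98.5 y 140.3 Ftan 5.7 Frad 2.1 Fy 1.5 |F| 6.2 g 23.1
0.920: [0, 0.6, 0.8]
0.910: [0, 1.2, 1.6]
0.900: [0, 1.8, 2.4]
0.890: [0, 2.5, 3.2]
```

apply_moves --increments '[{"twist":[0,0,0],"xyz":[0,0.5,0.9],"gripper":15},{"twist":[0,0,0],"xyz":[0,1.1,1.7],"gripper":15},{"twist":[0,0,0],"xyz":[0,1.7,2.5],"gripper":15},{"twist":[0,0,0],"xyz":[0,2.3,3.3],"gripper":15}]'

```text
time_s: 15.95
eef_pos: [0.6015, 0.0687, 0.2423]
tcp_rot: [[-0.275, -0.001, 0.962], [-0.962, 0.0, -0.275], [-0.0, -1.0, -0.001]]
force: [5.3, -0.1, -2.3]
gripper_width: 0.266
```

```bash
python3 -c "
from h import *
ck()"; python3 rows.py .89 .85 .01 0
```

```text
t 15.95 a 0.911 joint -1.019 r 98.4 y 140.3 Ftan 5.4 Frad 1.3 Fy 1.3 |F| 5.7 g 22.7
0.880: [0, 0.6, 0.8]
0.870: [0, 1.3, 1.5]
0.860: [0, 1.9, 2.3]
0.850: [0, 2.6, 3.1]
```

apply_moves --increments '[{"twist":[0,0,0],"xyz":[0,0.6,0.8],"gripper":15},{"twist":[0,0,0],"xyz":[0,1.2,1.6],"gripper":15},{"twist":[0,0,0],"xyz":[0,1.8,2.4],"gripper":15},{"twist":[0,0,0],"xyz":[0,2.5,3.2],"gripper":15}]'

```text
time_s: 16.35
eef_pos: [0.6045, 0.0679, 0.2397]
tcp_rot: [[-0.275, -0.002, 0.962], [-0.962, 0.001, -0.275], [-0.0, -1.0, -0.002]]
force: [5.2, 0.4, -2.1]
gripper_width: 0.271
```

```bash
python3 -c "
from h import *
ck()"; python3 rows.py .85 .81 .01 0
```

```text
t 16.35 a 0.869 joint -1.061 r 98.4 y 140.3 Ftan 5.1 Frad 1.5 Fy 1.8 |F| 5.6 g 23.1
0.840: [0, 0.7, 0.7]
0.830: [0, 1.3, 1.5]
0.820: [0, 2.0, 2.2]
0.810: [0, 2.7, 3.0]
```

apply_moves --increments '[{"twist":[0,0,0],"xyz":[0,0.6,0.8],"gripper":15},{"twist":[0,0,0],"xyz":[0,1.2,1.6],"gripper":15},{"twist":[0,0,0],"xyz":[0,1.9,2.3],"gripper":15},{"twist":[0,0,0],"xyz":[0,2.6,3.1],"gripper":15}]'

```text
time_s: 16.75
eef_pos: [0.6073, 0.067, 0.2372]
tcp_rot: [[-0.275, -0.002, 0.962], [-0.962, 0.0, -0.275], [-0.0, -1.0, -0.002]]
force: [3.7, 1.4, -4.5]
gripper_width: 0.269
```

```bash
python3 -c "
from h import *
ck()"; python3 rows.py .81 .77 .01 0
```

```text
t 16.75 a 0.831 joint -1.099 r 98.5 y 140.3 Ftan 5.3 Frad -1.2 Fy 2.3 |F| 5.9 g 22.9
0.800: [0, 0.7, 0.7]
0.790: [0, 1.4, 1.4]
0.780: [0, 2.1, 2.1]
0.770: [0, 2.8, 2.8]
```

apply_moves --increments '[{"twist":[0,0,0],"xyz":[0,0.7,0.7],"gripper":15},{"twist":[0,0,0],"xyz":[0,1.4,1.4],"gripper":15},{"twist":[0,0,0],"xyz":[0,2.1,2.1],"gripper":15},{"twist":[0,0,0],"xyz":[0,2.8,2.8],"gripper":15}]'

```text
time_s: 17.15
eef_pos: [0.6099, 0.0662, 0.2346]
tcp_rot: [[-0.275, -0.001, 0.962], [-0.962, 0.0, -0.275], [0.0, -1.0, -0.002]]
force: [2.0, 2.6, -5.0]
gripper_width: 0.27
```

```bash
python3 -c "
from h import *
ck()"; python3 rows.py .77 .73 .01 0
```

```text
t 17.15 a 0.792 joint -1.138 r 98.5 y 140.2 Ftan 4.3 Frad -2.7 Fy 3.1 |F| 6.0 g 23.1
0.760: [0, 0.7, 0.7]
0.750: [0, 1.4, 1.4]
0.740: [0, 2.2, 2.1]
0.730: [0, 2.9, 2.7]
```

apply_moves --increments '[{"twist":[0,0,0],"xyz":[-0.2,0.8,0.6],"gripper":15},{"twist":[0,0,0],"xyz":[-0.4,1.6,1.2],"gripper":15},{"twist":[0,0,0],"xyz":[-0.5,2.4,1.8],"gripper":15},{"twist":[0,0,0],"xyz":[-0.5,3.2,2.4],"gripper":15}]'

```text
time_s: 17.55
eef_pos: [0.6126, 0.0655, 0.2316]
tcp_rot: [[-0.275, -0.001, 0.961], [-0.961, -0.001, -0.275], [0.001, -1.0, -0.001]]
force: [1.8, -0.2, -5.9]
gripper_width: 0.271
```

```bash
python3 -c "
from h import *
ck()"; python3 rows.py .73 .69 .01 0
```

```text
t 17.55 a 0.750 joint -1.180 r 98.4 y 140.3 Ftan 5.6 Frad -2.7 Fy 0.3 |F| 6.2 g 23.1
0.720: [0, 0.7, 0.7]
0.710: [0, 1.5, 1.3]
0.700: [0, 2.3, 2.0]
0.690: [0, 3.0, 2.6]
```

apply_moves --increments '[{"twist":[0,0,0],"xyz":[0,0.8,0.6],"gripper":15},{"twist":[0,0,0],"xyz":[0,1.6,1.2],"gripper":15},{"twist":[0,0,0],"xyz":[0,2.4,1.8],"gripper":15},{"twist":[0,0,0],"xyz":[0,3.2,2.4],"gripper":15}]'

```text
time_s: 17.95
eef_pos: [0.6136, 0.0653, 0.2304]
tcp_rot: [[-0.275, -0.002, 0.962], [-0.962, 0.0, -0.275], [0.0, -1.0, -0.002]]
force: [-9.4, 0.5, 11.0]
gripper_width: 0.267
```

```bash
python3 -c "
from h import *
ck()"; python3 rows.py .69 .65 .01 0
```

```text
t 17.95 a 0.734 joint -1.196 r 98.3 y 140.4 Ftan -14.3 Frad 0.6 Fy -2.1 |F| 14.5 g 22.8
0.680: [0, 0.8, 0.6]
0.670: [0, 1.6, 1.3]
0.660: [0, 2.3, 1.9]
0.650: [0, 3.1, 2.5]
```

apply_moves --increments '[{"twist":[0,0,0],"xyz":[0,-0.8,-0.7],"gripper":15},{"twist":[0,0,0],"xyz":[0,-1.5,-1.3],"gripper":15},{"twist":[0,0,0],"xyz":[0,-1.5,-1.3],"gripper":15}]'

```text
time_s: 18.25
eef_pos: [0.6134, 0.0654, 0.2307]
tcp_rot: [[-0.275, -0.0, 0.962], [-0.962, -0.0, -0.275], [0.001, -1.0, -0.0]]
force: [-5.4, -0.7, 2.3]
gripper_width: 0.266
```

```bash
python3 -c "
from h import *
ck()
p,d=bot.grab_frame('side');cv2.imwrite('pics/s10.png',p[:,:,::-1])
ck()"
```

```text
t 18.25 a 0.738 joint -1.192 r 98.4 y 140.4 Ftan -5.0 Frad -2.1 Fy -2.2 |F| 5.9 g 22.7
t 18.30 a 0.738 joint -1.192 r 98.3 y 140.4 Ftan -5.9 Frad -1.9 Fy -2.3 |F| 6.6 g 22.5
```

View pics/s10.png

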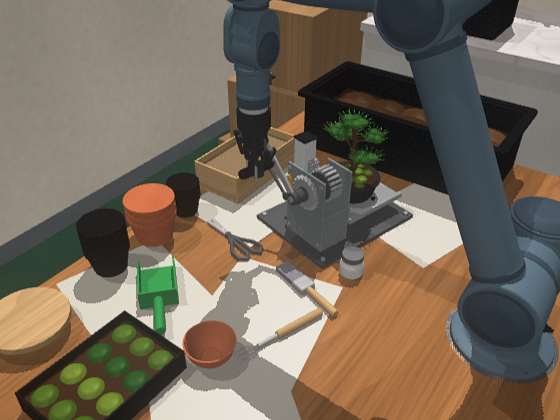

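apply_moves --increments '[{"twist":[0,0,0],"xyz":[0.2,-0.3,-0.5],"gripper":15},{"twist":[0,0,0],"xyz":[0.4,-0.6,-1],"gripper":15},{"twist":[0,0,0],"xyz":[0.4,-0.6,-1],"gripper":15}]'

```text
time_s: 18.6
eef_pos: [0.6133, 0.0654, 0.2308]
tcp_rot: [[-0.275, 0.001, 0.962], [-0.962, -0.0, -0.275], [-0.0, -1.0, 0.001]]
force: [-2.0, -0.7, 0.2]
gripper_width: 0.262
```

```bash
python3 -c "
from h import *
ck();lpos()"
```

```text
t 18.60 a 0.740 joint -1.190 r 98.4 y 140.3 Ftan -1.3 Frad -1.2 Fy -1.2 |F| 2.1 g 22.3
t 18.6 lift [ 72.6 140.3 230.8] Flift [-1.8 -1.2  0.2] M [-0.05  0.45  0.06] g 22.3
```

apply_moves --increments '[{"twist":[0,0,0],"xyz":[0,0,0],"gripper":28},{"twist":[0,0,0],"xyz":[0,0,0],"gripper":36},{"twist":[0,0,0],"xyz":[0,0,0],"gripper":50},{"twist":[0,0,0],"xyz":[0,0,0],"gripper":60},{"twist":[0,0,0],"xyz":[0,0,0],"gripper":60}]'

```text
time_s: 19.1
eef_pos: [0.6131, 0.0654, 0.2308]
tcp_rot: [[-0.275, 0.0, 0.962], [-0.962, -0.0, -0.275], [-0.0, -1.0, 0.0]]
force: [0.2, 0.5, -0.2]
gripper_width: 0.705
```

```bash
python3 -c "
from h import *
ck();lpos()
p,d=bot.grab_frame('wrist');cv2.imwrite('pics/w11.png',p[:,:,::-1])"
```

```text
t 19.10 a 0.741 joint -1.189 r 98.2 y 140.3 Ftan 0.2 Frad -0.1 Fy 0.5 |F| 0.6 g 60.2
t 19.1 lift [ 72.5 140.3 230.8] Flift [ 0.1  0.5 -0.2] M [ 0.   -0.02  0.01] g 60.2
```

View pics/w11.png

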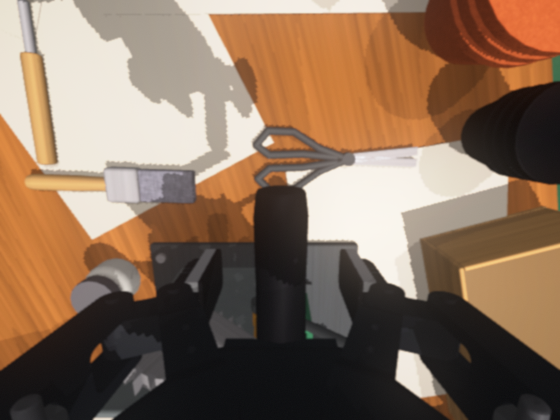

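The fingers stand open and clear on both sides of the handle (columns 255–306). It stayed put and the forces are about zero. I'll lift off next.

apply_moves --increments '[{"twist":[0,0,0],"xyz":[0,-15,0],"gripper":60},{"twist":[0,0,0],"xyz":[0,-40,0],"gripper":60},{"twist":[0,0,0],"xyz":[0,-80,0],"gripper":60},{"twist":[0,0,0],"xyz":[0,-120,-10],"gripper":60},{"twist":[0,0,0],"xyz":[0,-150,-50],"gripper":60},{"twist":[0,0,0],"xyz":[0,-160,-90],"gripper":60},{"twist":[0,0,0],"xyz":[0,-160,-130],"gripper":60},{"twist":[0,0,0],"xyz":[0,-160,-130],"gripper":60},{"twist":[0,0,0],"xyz":[0,-160,-130],"gripper":60},{"twist":[0,0,0],"xyz":[0,-160,-130],"gripper":60}]'

```text
time_s: 20.15
eef_pos: [0.4888, 0.101, 0.3907]
tcp_rot: [[-0.275, 0.001, 0.961], [-0.961, -0.0, -0.275], [-0.0, -1.0, 0.001]]
force: [-0.2, 0.4, -0.2]
gripper_width: 0.705
```

```bash
python3 - <<'E'
from h import *
lpos();s=bot.get_state();pp=np.array(s["eef_pos"]);R=np.array(s["tcp_rot"])
im,d=bot.grab_frame("wrist");cv2.imwrite("pics/w12.png",im[:,:,::-1])
im,d=bot.grab_frame("side");cv2.imwrite("pics/s12.png",cv2.resize(im[100:280,200:430,::-1],None,fx=3.3,fy=3.3,interpolation=2))
for n,X in dict(nose_seat=(38,45,187.5),nose_clear=(58,45,191),knob=(134,62,198)).items(): print(n,wproj(L(*X),pp,R),(proj("side",L(*X))-[200,100])*3.3)
for j in(-1.1,-1.19,-1.25): X=L(100*np.cos(1.93+j),182,170+100*np.sin(1.93+j));print(j,wproj(X,pp,R),(proj("side",X)-[200,100])*3.3)
E
```

```text
t 20.15 lift [-56.8 140.4 390.7] Flift [-0.3  0.3 -0.2] M [ 0. -0.  0.] g 60.2
nose_seat [355.71174469 265.91021337] [313.13766148 261.8599736 ]
nose_clear [372.50621356 267.12539467] [296.04289362 246.38681716]
knob [438.49755939 256.68703705] [215.96143147 203.87614878]
-1.1 [411.48163384 159.30975943] [136.69941713 242.68241694]
-1.19 [415.18506342 158.72122959] [131.73826345 246.50204839]
-1.25 [417.08795515 158.31686354] [128.75295136 249.59019549]
```

View pics/w12.png

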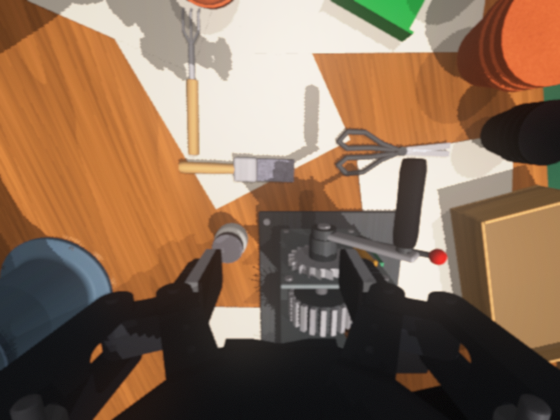

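View pics/s12.png

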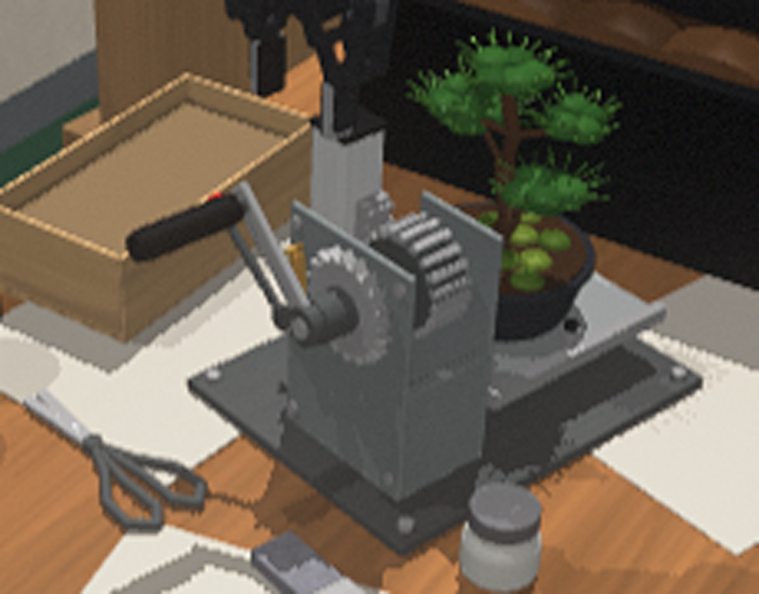

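```bash
python3 - <<'E'
from h import *
p,d=bot.grab_frame("top")
cv2.imwrite("pics/t13.png",p[:,:,::-1])
# depth on plate top, several points
for (u,v) in [(395,200),(392,240),(400,255),(440,262)]: print((u,v),deproj("top",u,v,d[v,u]),np.load("pics/top0.npy")[v,u]-d[v,u])
lpos();print(bot.sign_off())
E
```

```text
(395, 200) [ 0.57857931 -0.18477505  0.05026134] -0.05359888
(392, 240) [ 0.47949606 -0.1692124   0.05546855] -0.0509063
(400, 255) [ 0.44321304 -0.18546083  0.05640656] -0.04655677
(440, 262) [ 0.42519905 -0.279996    0.0533888 ] -0.04798472
t 20.3 lift [-56.5 140.3 390.3] Flift [0.9 0.2 0.9] M [-0.   -0.02 -0.02] g 60.1
the job is handed in; nothing more can be done
None
```

The lift is lowered, with the plate resting on its rubber stop and the pawl left released. I handed the job in at about 20 s of the 72 s allowed.

- **Lever:** I pushed the red knob over until I felt the stop (peak about 11.5 N), then backed off. Two cameras put it at about 0.59 of the 0.6 rad travel.
- **Pawl:** I wound the crank up about 0.07 rad, and the wrist camera showed the nose out at x ≈ 58 mm, so clear. In the last side picture the brass still lies at the clear position.
- **Lowering:** The crank went down at 0.1 to 0.2 rad/s with the hand holding 4 to 6 N throughout. The plate landed at about -1.19 rad.
- **Touchdown force:** On contact I briefly pressed about 14 N before backing off, more than I had aimed for. I eased it to about 1 N and opened the fingers, and the handle did not move.
- **Final checks:** Plate top measured 50 to 56 mm above the bench, against about 54 mm expected from the crank turn. The force reading was near zero with the gripper well clear. The shears, brush, jar and rake looked where they had been, though I did not measure them or look closely at the bowl and scoop.

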